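# Press two glued blocks of slips in the bench clamp and release them

## Robot

A 7-joint arm with a two-finger parallel gripper is mounted at the origin on the work surface. World frame = base frame: x ahead of the robot, y to its left, z up, the work surface at z = 0. Lengths are in m, angles in degrees, forces in N, time in s.
With the tool pointing down it reaches from about 0.425 to 0.825 m from the base axis. Payload 3.6 kg.
Tool frame: the origin (TCP) lies midway between the tips of the shut fingers; the grasp point (between the pads) lies 19 mm behind it; z points along the fingers, x is the direction in which the jaws open and shut, and the axes are right-handed (so a half turn about z gives the same grasp; the last joint's range is limited). The gripper opens to 85 mm and grips with 20 to 120 N. Pads are 22 mm wide; open, the fingers measure 114 mm over their backs; the gripper's body (76 mm by 85 mm) begins 54 mm behind the grasp point. The pads swing forward as they close: fully open they stand 13 mm farther back than shut.
Start: joints at [66.148, 35.231, -0.722, 81.555, 0.464, 63.22, -2.315], TCP at [0.247, -0.601, 0.231] pointing down, gripper open.
Joint ranges: [-178.69, 178.69], [-17.37, 117.87], [-77.05, 75.6], [15.02, 138.74], [-78.02, 258.01], [0.78, 113.62], [-162.83, 162.83]. Speed limits (degrees/s): [159.86, 159.86, 180, 180, 180, 180, 180].

## Interface

Orientations are given as a 3x3 rotation matrix whose columns are the frame's x, y, z axes.
In Python, from workcell import status, viewer, finish_job gives the robot as it stands.
- The arm moves only by the tool carry_out, never from a script. Its argument "rows" is one flat list of numbers, 5 for each row, row after row: the finger opening in mm, from 0 to 85.4, then the shift along the world's x, y, z as a fraction of full scale, then the turn about the world's z as a fraction of full scale. In form: [grip, x, y, z, turn, grip, x, y, z, turn, ...]. A call has 1 to 8 rows; each row is the pose to reach, as a shift and turn from the pose measured when the call began; what a row does not reach only later rows make up. Full scale, the value 1, is 200 mm for a shift and 30 degrees for a turn. A row lasts 1/12 s, in which the tool goes at most 41.7 mm and 7.16 degrees, less where a joint would pass 70% of its speed; a pose out of reach is approached as far as the arm can. A call with a number of a shift or a turn outside -1 to 1 is refused whole. A call with a gripper value outside its range is refused whole. The fingers move at their own pace and stop on an object; "grip_force" is the grip in N (left out, the last holds). Time passes only in rows, so rows that repeat a pose let the fingers close. It gives the time, the measured TCP pose, the force and the opening at its end, in the units of the state.
- status.sense(): the state, without advancing time (a new reading comes with each control period).
- viewer.get_image(name): name is "side" or "top" or "wrist"; returns the picture (480x640x3 uint8, red, green, blue); there is no depth.
- viewer.camera_model(name): a dict with "fov_y" (degrees; the focal length in pixels is half the picture's height over the tangent of half this angle, whatever the lens; pixels are square), "cx", "cy" (the principal point, pixels), "rvec" (rotation vector, rad) and "tvec" (3), from world to camera coordinates, as OpenCV has them; the wrist camera has in their place "hand_eye" (4x4, takes a point from camera to tool coordinates, whose origin is the TCP and whose axes are the tool frame's). Camera axes: x right, y down, z forward; pixel columns grow to the right and rows downward; lengths in m; the calibration is good to about 2 mm. A picture is of the moment at which its call begins: read the wrist's pose just before it. camera_model takes no time and is no camera call.
- finish_job(): hands the job in, once; it reports no verdict.
Trained networks look in the newest picture that a camera, given by its name, has taken for a name from the list of things; names that differ only in an ending like _2 or _b are one class to them, and where a whole thing is asked for, a point or a joint stands for the part that bears it (a point fixed in the world has none). Each returns a list of dicts, best first, with "confidence" (0 to 1); they miss things now and then, are a little off and sometimes report something else, mostly with a low value. They report only what shows in the picture. A call takes as long as a camera call. They do not tell look-alikes from the thing itself.
- viewer.cut_out(camera, query): "mask" (480x640 bool, what is visible of it) and "position" ([column, row] in pixels, amid what is visible of it).
The state is a dict: "time": time; "qpos": joint angles; "dq": joint speeds; "tau": joint torques, N m; "ee_pos": TCP position; "tcp_rot": TCP orientation; "ft_force": force on the tool from outside, world axes, zero at the start; "ft_torque": the same for the moment, N m; "gripper_width": opening from 0.0 (shut) to 1.0 (fully open).
Only numpy, scipy, OpenCV 4.12 (cv2) and the standard library are available. Lean on these libraries where they do the work, as an engineer would, in place of code of your own. Each camera call takes 0.05 s, during which the arm holds its last target.

## Task

Squeeze the bench clamp's trigger, stroke by stroke, until its jaw presses the two blocks of paper slips together with 10 to 20 N (harder crushes them), then let go of the trigger and leave them clamped for about two seconds so that the glue takes. Then press the release tab gently and keep it down until the jaw has sprung fully open, so that the two blocks stay on the deck lying squarely face to face, and back away. Work only with the grip, the trigger and the tab: do not touch the blocks or the jaw, and leave everything else where it stands.

Things in the scene. Friction and masses are not known exactly. Their poses are not given: they have to be found in the camera images.
- clamp: Grey bar clamp on a flat base, 405 x 100 mm, fixed to the table. Origin: on the table top. x runs along the bar from the grip end to the sliding jaw, z up. In order of x: release tab (-160 mm), upright handle, trigger, sprung backing shoe, the two blocks, jaw. The housing under tab, handle and trigger (x -190 to -5 mm, 52 mm wide) is 54 mm high, the deck under the blocks 30 mm.
- handle_grip (a point): Middle of the back (-x) face of the fixed black handle at grip height, 125 mm above the table, at x = -75 mm of the clamp. The handle is 20 mm thick along x, 36 mm wide, its top 152 mm above the table. The trigger leans towards it when drawn in, so that straight fingers bear on the trigger with their tips: lower down it moves less far (21 mm instead of 24 mm at 112 mm) and takes more force.
- trigger_grip (a point): Middle of the front (+x) face of the grey trigger bar at grip height, 125 mm above the table, at x = -12 mm of the clamp when released. The bar is 12 mm thick, 30 mm wide, its top 141 mm up. Released, this face is 63 mm from the handle's back face; fully squeezed 39 mm. From above, fingers can squeeze it to the handle or draw it there. In front of it the space above 95 mm is free.
- trigger: The trigger, a sprung lever; origin on its hinge, 40 mm up. It turns 0.28 rad from released to its stop, the first 1 to 2 mm at the grip slack. It walks the jaw one click (5 mm) once drawn in by about 12 mm, a second one by 22 mm of its 24; in between the jaw drops back to the last click. A stroke takes 5 to 9 N plus about 0.6 N per N on the blocks. Let it spring back in between.
- tab_top (a point): Middle of the top of the release tab, a black ribbed plate, 34 x 34 mm, behind the handle, 76 mm above the table. It moves 8 mm straight down against a spring, 5 to 6 N when fully down; from about 6 mm down it lets the jaw go. While it is kept down the jaw springs open by itself in about a second; let go too early, the jaw catches on the nearest click.
- tab: The release tab with its latch. Its origin is the clamp's origin and moves down with the tab.
- jaw_face (a point): Middle of the pressing face (it looks to the clamp's -x, 70 mm wide, 33 to 91 mm above the table; this point is 60 mm up) of the sliding jaw. Fully open it is 162 mm from the clamp's origin along the clamp's x; at the start it is 5 to 20 mm short of that.
- jaw: The toothed bar with the upright jaw on its end. Its origin is the clamp's origin when the jaw is fully open and moves with the jaw along the clamp's x. It carries the force from the trigger to the blocks and has a weak opening spring.
- pad_a: Block of paper slips with card faces standing on the deck, nearer to the grip: 40 mm thick along its x, 70 mm wide, 60 mm high, about 130 g. Origin: centre of its underside. It gets pushed against the backing shoe, a plate whose face is somewhere between x = 34 and 44 mm of the clamp (not measured: feel for it) and that yields to -x on a spring: 1.5 N per mm, no preload, 20 mm travel.
- pad_b: The second, equal block, nearer to the jaw. Origin: centre of its underside. Both stand loosely, with gaps between shoe, blocks and jaw, a few degrees askew; the jaw straightens them when it pushes them home.
- glue: Black glue bottle, 34 mm in diameter, 105 mm high, standing beside the clamp. Bystander. Origin: centre of its underside.
- tape: Roll of clear tape lying flat, 76 mm in diameter, 24 mm high. Bystander. Origin: centre of its underside.
- marker: White marker with a black cap, 125 x 14 x 14 mm, lying beside the clamp. Bystander. Origin: centre of its underside.
- spare_pad: Spare block of slips lying flat, 60 x 70 x 35 mm. Bystander. Origin: centre of its underside.
Not all that is in view belongs to the job. What is shaped like the pad_a but yellow is not meant. Leave any blue look-alike of the pad_b alone.

How it is judged:
By the outcome, as a careful person would: the job done as asked, in the order asked, and still so for the second after the job is handed in, with the robot touching nothing.
It also fails if it takes over 61 s, if anything falls off the work surface, if the arm or the gripper's body presses on something with over 40 N, if the wrist force passes 120 N, or if a joint passes its speed limit or range.

## Working session

There is one attempt and no reset: what is moved stays moved. The work goes in short steps, Python scripts to look and compute and a tool call to move; the robot and the scene stay as the last step left them, time stands still between calls to the robot, and variables do not carry over. Pictures are saved under pics/ and viewed, and the job is handed in when it is done.

Besides the shell and the picture viewer there is one more tool, called after "Request:" as name(argument=value, ...) on one line, values as JSON. carry_out: Moves the arm, as the interface text tells. Its arguments: {"type":"object","properties":{"rows":{"type":"array"},"grip_force":{"type":"number"}},"required":["rows"]}

```bash
mkdir -p pics; ls
python3 - <<'E'
from workcell import status, viewer
import cv2
s=status.sense()
for k,v in s.items(): print(k,v)
for n in ("side","top","wrist"):
    im=viewer.get_image(n); cv2.imwrite(f"pics/{n}0.png",im[:,:,::-1]); print(n,viewer.camera_model(n))
E
```

```text
pics
time 0.0
qpos [66.1496773  35.28881448 -0.72528671 81.64349236  0.4635086  63.21888211
 -2.31636618]
dq [-0.05920398  0.07296864 -0.04796219 -0.01611275 -0.02871889 -0.01181856
  0.04675956]
tau [ 1.54081140e-04 -4.69216383e+01  2.58978792e-01 -1.71034563e+01
  9.91614419e-03  9.59634403e-03  7.51296966e-06]
ee_pos [ 0.24671742 -0.60051304  0.2301304 ]
tcp_rot [[ 3.80034728e-01 -9.24971691e-01 -9.88138877e-04]
 [-9.24968595e-01 -3.80036013e-01  2.39335851e-03]
 [-2.58931722e-03  4.43807933e-06 -9.99996648e-01]]
ft_force [ 0.25156456 -1.04178572  0.51012206]
ft_torque [-0.03692379  0.00940697 -0.05050569]
gripper_width 1.0009993552009981
side {'fov_y': 54.93489025777916, 'cx': 325.39436086214204, 'cy': 244.19740209559342, 'rvec': array([ 0.446874  , -2.67792486,  1.30584832]), 'tvec': array([0.56967828, 0.15041746, 0.74274487])}
top {'fov_y': 55.355474676642984, 'cx': 310.0426520156967, 'cy': 240.47878460204757, 'rvec': array([ 2.16789974, -2.21082696,  0.03639451]), 'tvec': array([0.14333566, 0.55716239, 0.9157307 ])}
wrist {'fov_y': 66.6923037857406, 'cx': 323.96280562021747, 'cy': 243.08676672419386, 'hand_eye': array([[ 9.99999405e-01, -6.30661620e-04, -8.89951991e-04,
         4.86849794e-04],
       [ 8.88498859e-04,  9.44250581e-01,  3.29226443e-01,
        -8.66119120e-02],
       [ 6.32707203e-04, -3.29227038e-01,  9.44250580e-01,
        -1.42791902e-01],
       [ 0.00000000e+00,  0.00000000e+00,  0.00000000e+00,
         1.00000000e+00]])}
```

View pics/side0.png

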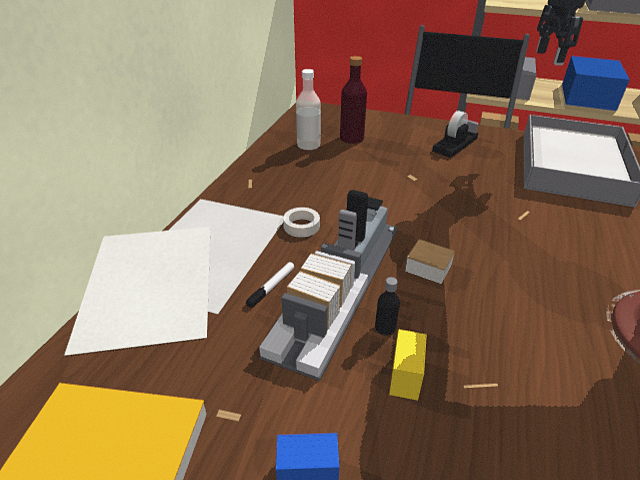

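View pics/top0.png

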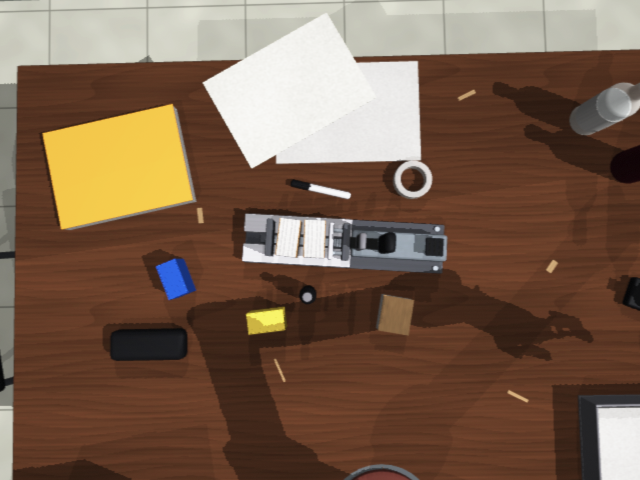

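View pics/wrist0.png

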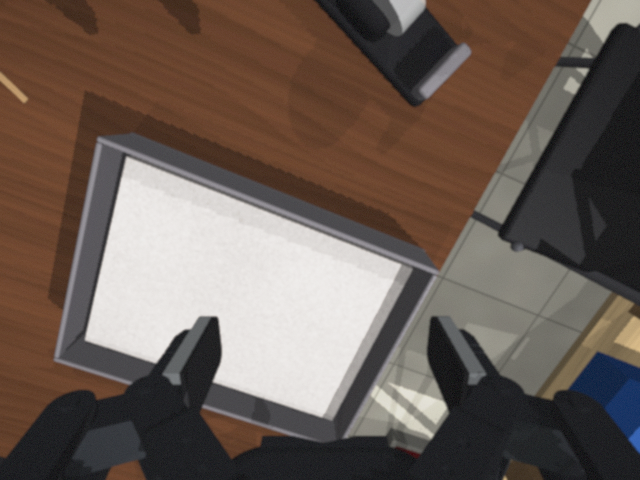

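```bash
cat > h.py <<'E'
import numpy as np, cv2
from workcell import status, viewer
def cam(n,s=None):
    m=viewer.camera_model(n); f=240/np.tan(np.radians(m['fov_y']/2))
    K=np.array([[f,0,m['cx']],[0,f,m['cy']],[0,0,1]])
    if n=='wrist':
        T=np.eye(4);T[:3,:3]=s['tcp_rot'];T[:3,3]=s['ee_pos']
        M=np.linalg.inv(T@m['hand_eye']);return K,M[:3,:3],M[:3,3]
    return K,cv2.Rodrigues(m['rvec'])[0],np.array(m['tvec'])
def proj(P,c):
    K,R,t=c; q=np.atleast_2d(P)@R.T+t; q=q@K.T; return q[:,:2]/q[:,2:]
def back(px,z,c):
    K,R,t=c; d=np.linalg.inv(K)@np.array([px[0],px[1],1.]); d=R.T@d; o=-R.T@t
    return o+d*(z-o[2])/d[2]
E
python3 - <<'E'
from h import *
im=cv2.imread('pics/top0.png'); cv2.imwrite('pics/tc0.png',cv2.resize(im[195:285,230:460],None,fx=3.4,fy=3.4,interpolation=cv2.INTER_CUBIC))
im=cv2.imread('pics/side0.png'); cv2.imwrite('pics/sc0.png',cv2.resize(im[180:380,240:460],None,fx=3,fy=3,interpolation=cv2.INTER_CUBIC))
c=cam('top'); print('top cam pos',-c[1].T@c[2]); cs=cam('side'); print('side pos',-cs[1].T@cs[2])
for p in [(244,214),(445,225),(443,272),(242,263)]: print(back(p,0.012,c))
for n in ['top','side']:
  for q in ['tab','handle_grip','trigger','jaw','pad_a','clamp','glue','tape','marker','spare_pad']:
    for r in viewer.cut_out(n,q)[:3]:
        ys,xs=np.nonzero(r['mask']); print(n,q,round(r['confidence'],2),np.round(r['position'],1),xs.min(),xs.max(),ys.min(),ys.max(),len(xs))
E
```

```text
top cam pos [0.51468287 0.11868921 0.94369071]
side pos [0.3911157  0.64960965 0.56909096]
[0.61700922 0.26670222 0.012     ]
[ 0.58600312 -0.14249482  0.012     ]
[ 0.49078963 -0.13528384  0.012     ]
[0.51680365 0.27201657 0.012     ]
top tab 0.75 [437.1 247.9] 426 443 238 256 322
top handle_grip 0.97 [369.  244.9] 243 446 214 272 7306
top trigger 0.61 [288.6 235. ] 276 301 218 257 836
top trigger 0.58 [361.3 241.4] 356 366 233 250 156
top trigger 0.37 [434.8 247.4] 426 443 238 255 318
top jaw 0.72 [272. 236.] 261 342 219 256 534
top pad_a 0.85 [312.8 237. ] 304 326 219 258 828
top pad_a 0.8 [263.4 319.4] 247 286 308 334 887
top pad_a 0.68 [177.4 278.6] 157 196 259 299 1060
top clamp 0.63 [370.7 245.6] 242 447 214 273 7541
top glue 0.83 [304.7 292.6] 301 316 286 303 229
top glue 0.28 [433.8 246.6] 426 443 238 255 320
top tape 0.92 [418.9 171.6] 393 432 160 198 812
top marker 0.63 [324.1 191.2] 292 349 180 197 458
top spare_pad 0.85 [392.2 315.1] 377 413 295 335 1208
side tab 0.47 [372.2 203.8] 367 381 198 214 184
side handle_grip 0.64 [329.4 306.7] 260 396 190 379 8362
side handle_grip 0.25 [301.6 318.5] 281 327 294 341 1583
side trigger 0.67 [347.  230.3] 338 356 211 250 634
side jaw 0.9 [303.6 317.4] 282 327 294 342 1557
side pad_a 0.97 [305.5 455.6] 276 340 434 479 2854
side pad_a 0.73 [406.6 364.3] 389 426 330 400 2051
side pad_a 0.72 [317.6 289.4] 287 340 271 329 1455
side clamp 0.88 [328.4 314.3] 260 397 190 380 8603
side clamp 0.75 [386.3 309.4] 375 399 277 336 1085
side glue 0.62 [387.4 309.2] 375 399 277 335 1037
side glue 0.62 [333.3 272.5] 301 351 254 306 1204
side tape 0.6 [301.9 221.1] 283 320 208 238 919
side marker 0.88 [270.  284.3] 247 293 263 306 518
side spare_pad 0.94 [428.9 262.5] 406 453 240 282 1442
```

View pics/tc0.png

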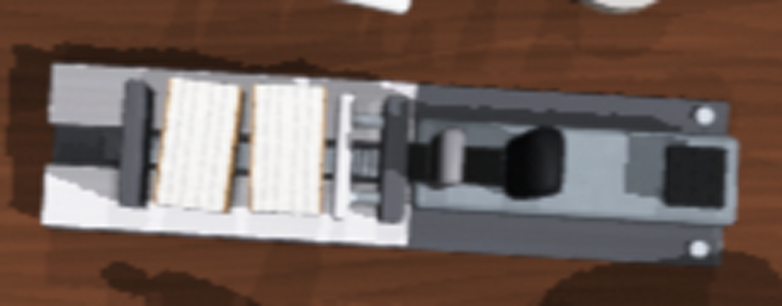

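View pics/sc0.png

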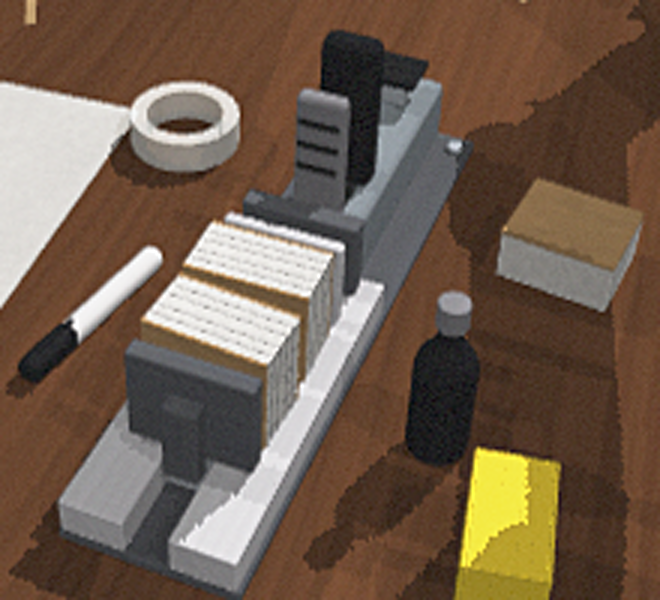

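Run:
```python
from h import *
c=cam('top')
g=lambda u,v:(230+u/3.4,195+v/3.4)
P=back(g(696,176),.076,c); print('tab',P)
# deck edges at z=.03 : end corners
A=back(g(52,64),.03,c);B=back(g(44,225),.03,c);C=back(g(416,83),.03,c);D=back(g(408,246),.03,c)
print(A,B,C,D); e=((A+B)-(C+D))/2; print('dir',np.degrees(np.arctan2(e[1],e[0])),np.linalg.norm(e))
for th in (85.5,86.,86.5):
  t=np.radians(th); ex=np.array([np.cos(t),np.sin(t),0]); print(th,P+0.16*ex, )
  O=P+0.16*ex;O[2]=0;ey=np.array([-ex[1],ex[0],0])
  pts=[O+ex*x+ey*y+np.array([0,0,z]) for x,y,z in [(-.065,0,.152),(-.012,0,.141),(-.177,.017,.076),(-.143,-.017,.076),(.15,0,.091)]]
  print(np.round(proj(pts,c),1).tolist(),np.round(proj(pts,cam('side')),1).tolist())
```

```text
tab [ 0.54028232 -0.1038175   0.076     ]
[0.61533386 0.26123201 0.03      ] [0.5203683 0.2671242 0.03     ] [0.59961957 0.04669037 0.03      ] [0.50396504 0.05363637 0.03      ]
dir 85.70880516752648 0.21461638438172165
85.5 [0.55283578 0.05568928 0.076     ]
[[390.8, 242.0], [359.5, 240.5], [443.3, 256.3], [426.1, 237.3], [270.4, 236.8]] [[357.9, 192.8], [346.5, 214.2], [383.1, 200.2], [361.1, 205.0], [305.0, 300.4]]
86.0 [0.55144336 0.05579275 0.076     ]
[[390.8, 242.5], [359.5, 241.3], [443.4, 256.2], [426.0, 237.3], [270.3, 238.2]] [[358.3, 192.9], [347.2, 214.4], [383.0, 200.2], [361.1, 205.0], [306.7, 300.9]]
86.5 [0.55005009 0.05588407 0.076     ]
[[390.8, 243.0], [359.5, 242.0], [443.5, 256.1], [425.9, 237.4], [270.2, 239.6]] [[358.8, 193.0], [348.0, 214.5], [383.0, 200.1], [361.2, 205.1], [308.4, 301.4]]
```

Request:
carry_out(rows=[85,0.15,0.3,0.4,0,85,0.3,0.6,0.4,-0.2,85,0.4,0.8,0.4,-0.4,85,0.5,1,0.4,-0.6,85,0.5,1,0.4,-0.8,85,0.5,1,0.4,-0.89])

```text
time: 1.65
ee_pos: [0.3483, -0.3986, 0.3121]
tcp_rot: [[-0.079, -0.997, 0.001], [-0.997, 0.079, 0.0], [-0.0, -0.001, -1.0]]
ft_force: [1.3, 0.3, 0.7]
gripper_width: 0.993
```

Request:
carry_out(rows=[85,0.1,0.2,0,0,85,0.2,0.4,0,0,85,0.3,0.6,0,0,85,0.4,0.8,0,0,85,0.5,1,0,0,85,0.5,1,0,0])

```text
time: 2.15
ee_pos: [0.4511, -0.1918, 0.3125]
tcp_rot: [[-0.07, -0.998, 0.004], [-0.998, 0.07, 0.004], [-0.004, -0.004, -1.0]]
ft_force: [0.3, 0.2, 0.1]
gripper_width: 0.995
```

Request:
carry_out(rows=[85,0.1,0.2,0,-0.02,85,0.2,0.4,0,-0.02,85,0.3,0.6,0,-0.02,85,0.4,0.8,0,-0.02,85,0.49,1,0,-0.02,85,0.49,1,0,-0.02])

```text
time: 2.65
ee_pos: [0.5504, 0.0149, 0.3126]
tcp_rot: [[-0.073, -0.997, 0.005], [-0.997, 0.073, 0.008], [-0.008, -0.005, -1.0]]
ft_force: [-0.4, 0.2, -0.7]
gripper_width: 0.995
```

Run:
```python
from h import *
s=status.sense(); print(s['ee_pos'],s['tcp_rot'],s['ft_force'])
import pickle; pickle.dump(s,open('s1.pkl','wb'))
im=viewer.get_image('wrist'); cv2.imwrite('pics/w1.png',im[:,:,::-1])
im=viewer.get_image('top'); cv2.imwrite('pics/t1.png',im[:,:,::-1])
```

```text
[0.55041225 0.0149009  0.31260453] [[-0.07290719 -0.99732535  0.00516533]
 [-0.99730638  0.07294556  0.00767618]
 [-0.00803243 -0.00459177 -0.9999572 ]] [-0.37826911  0.21533621 -0.66363835]
```

View pics/w1.png

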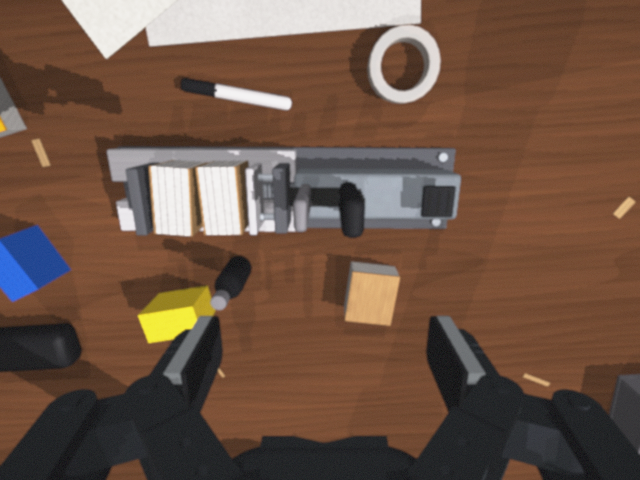

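Run:
```python
import cv2
im=cv2.imread('pics/w1.png'); cv2.imwrite('pics/wc1.png',cv2.resize(im[140:245,260:470],None,fx=3.8,fy=3.8,interpolation=cv2.INTER_CUBIC))
```

```text
(no output)
```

View pics/wc1.png

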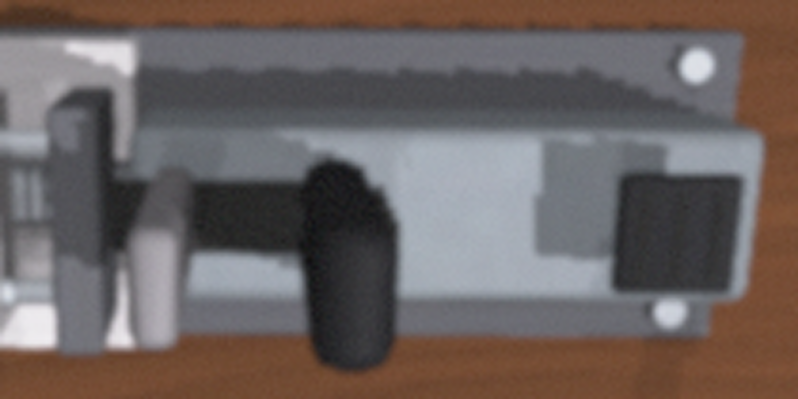

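Run:
```python
from h import *
import pickle
from scipy.optimize import least_squares
s=pickle.load(open('s1.pkl','rb')); c=cam('wrist',s)
g=lambda u,v:np.array((260+u/3.8,140+v/3.8))
print(back(g(678,233),.076,c),back(g(354,297),.152,c),back(g(158,285),.141,c))
def world(O,th,p):
    t=np.radians(th);p=np.array(p);return np.array([O[0]+p[0]*np.cos(t)-p[1]*np.sin(t),O[1]+p[0]*np.sin(t)+p[1]*np.cos(t),p[2]])
obs=[((-.160,0,.076),g(678,233)),((-.065,0,.152),g(354,297)),((-.018,0,.141),g(158,285)),((-.177,.017,.076),g(741,178)),((-.143,-.017,.076),g(614,290)),((-.19,.026,.054),g(765,132)),((-.19,-.026,.054),g(748,297))]
f=lambda v:np.concatenate([proj(world(v[:2],v[2],p),c)[0]-q for p,q in obs])
r=least_squares(f,[.5526,.0557,85.6]);print(r.x,np.round(r.fun,1))
```

```text
[ 0.54410923 -0.10344549  0.076     ] [ 0.55297939 -0.00865987  0.152     ] [0.55614798 0.03634416 0.141     ]
[5.52750545e-01 5.63156315e-02 8.71351533e+01] [  0.1  -0.6   0.1   3.9  -1.8   4.8  -1.8  29.1   1.8 -31.3  -3.7  43.8
   5.4 -45.9]
```

Run:
```python
from h import *
import pickle
from scipy.optimize import least_squares
s=pickle.load(open('s1.pkl','rb')); c=cam('wrist',s); ct=cam('top')
g=lambda u,v:np.array((260+u/3.8,140+v/3.8)); g2=lambda u,v:np.array((230+u/3.4,195+v/3.4))
def world(v,p):
    t=np.radians(v[2]);return np.array([v[0]+p[0]*np.cos(t)-p[1]*np.sin(t),v[1]+p[0]*np.sin(t)+p[1]*np.cos(t),p[2]])
obs=[((-.160,0,.076),g(678,233)),((-.065,0,.152),g(354,297)),((-.018,0,.141),g(158,285)),((-.177,-.017,.076),g(741,178)),((-.143,.017,.076),g(614,290)),((-.19,-.026,.054),g(765,132)),((-.19,.026,.054),g(748,297))]
ob2=[((-.160,0,.076),g2(696,176)),((-.19,-.026,.054),g2(740,137)),((-.19,.026,.054),g2(737,224))]
f=lambda v:np.concatenate([proj(world(v,p),c)[0]-q for p,q in obs])
f2=lambda v:np.concatenate([proj(world(v,p),ct)[0]-q for p,q in ob2])
for F in (f,f2,lambda v:np.concatenate([f(v),2*f2(v)])):
  r=least_squares(F,[.5526,.0557,85.6],x_scale=[.01,.01,1]);print(r.x,np.round(r.fun,1))
```

```text
[5.57890008e-01 5.59861288e-02 8.50773277e+01] [-0.  -0.   0.2  0.7 -1.9 -0.1  1.6 -1.4 -0.9  0.3  1.5 -0.9 -0.2  1.8]
[5.51647103e-01 5.59416224e-02 8.58807655e+01] [-0.1  0.1  0.1 -0.6 -0.   0.6]
[5.58205058e-01 5.56890766e-02 8.44481828e+01] [ 0.1  1.3  0.5  1.2 -1.6 -0.2  1.8  0.1 -0.9  1.4  1.8  0.7 -0.4  3.2
 -0.4 -2.6  0.7 -3.1 -1.  -0.8]
```

Request:
carry_out(rows=[85.4,0.005,-0.01,-0.2,0,85.4,0.005,-0.01,-0.4,0,85.4,0.005,-0.01,-0.6,0,85.4,0.005,-0.01,-0.65,0,85.4,0.005,-0.01,-0.65,0])

```text
time: 3.17
ee_pos: [0.5487, 0.0113, 0.1796]
tcp_rot: [[-0.072, -0.997, -0.003], [-0.997, 0.072, 0.006], [-0.006, 0.004, -1.0]]
ft_force: [0.0, -0.6, 1.1]
gripper_width: 1.002
```

Run:
```python
from h import *
im=viewer.get_image('side'); cv2.imwrite('pics/s2.png',cv2.resize(im[100:360,220:480],None,fx=2.3,fy=2.3,interpolation=cv2.INTER_CUBIC)[:,:,::-1])
im=viewer.get_image('wrist'); cv2.imwrite('pics/w2.png',im[:,:,::-1])
```

```text
(no output)
```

View pics/s2.png

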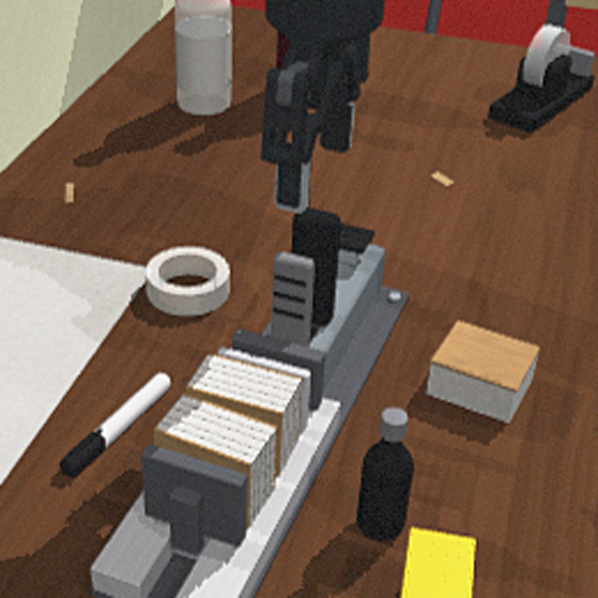

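View pics/w2.png

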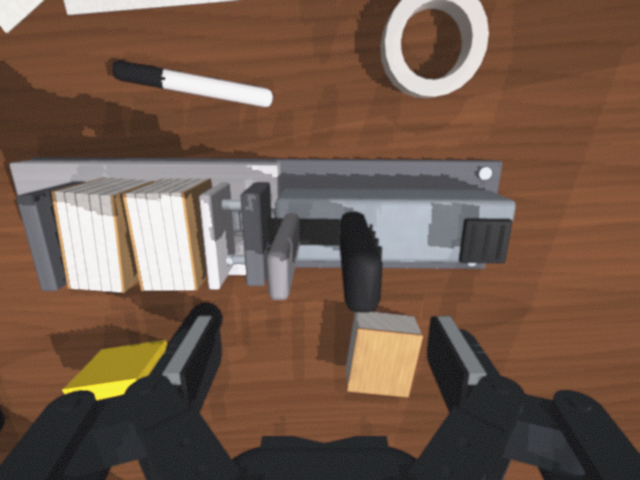

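Request:
carry_out(rows=[85.4,0.015,0.005,-0.1,-0.01,85.4,0.015,0.005,-0.2,-0.01,85.4,0.015,0.005,-0.27,-0.01,85.4,0.015,0.005,-0.32,-0.01,85.4,0.015,0.005,-0.35,-0.01,85.4,0.015,0.005,-0.35,-0.01])

```text
time: 3.77
ee_pos: [0.556, 0.0129, 0.1144]
tcp_rot: [[-0.077, -0.997, 0.008], [-0.997, 0.077, 0.007], [-0.008, -0.008, -1.0]]
ft_force: [0.0, -0.1, -0.2]
gripper_width: 1.0
```

Run:
```python
from h import *
s=status.sense(); print(s['ee_pos'],s['ft_force'],s['ft_torque'])
im=viewer.get_image('side'); cv2.imwrite('pics/s3.png',cv2.resize(im[150:350,260:420],None,fx=3,fy=3,interpolation=cv2.INTER_CUBIC)[:,:,::-1])
im=viewer.get_image('wrist'); cv2.imwrite('pics/w3.png',im[:,:,::-1])
```

```text
[0.55601297 0.01293136 0.1143852 ] [ 0.01522689 -0.05438277 -0.18410962] [ 0.00764151  0.04099797 -0.02159953]
```

View pics/s3.png

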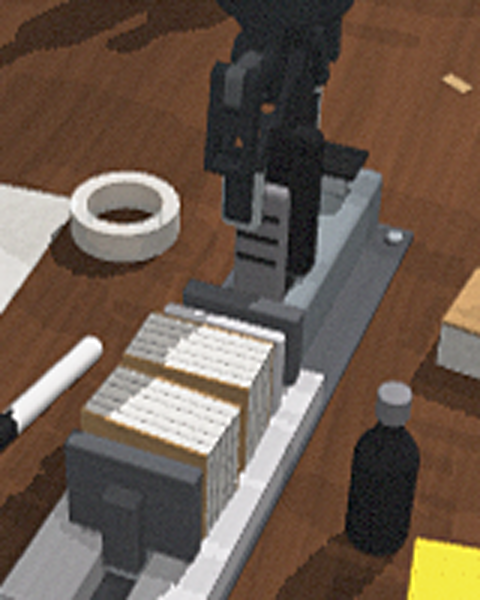

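View pics/w3.png

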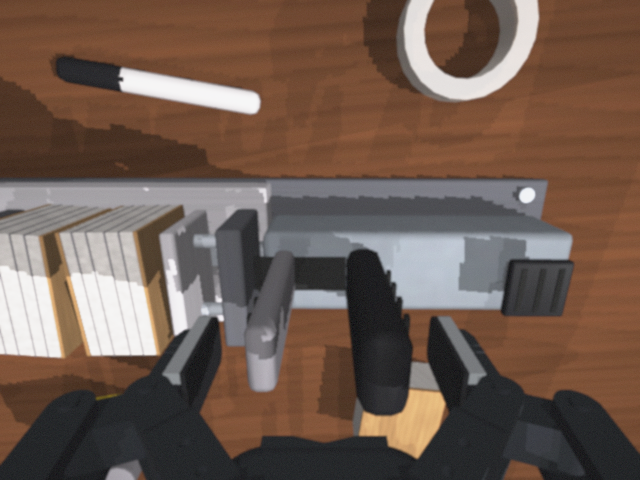

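Request:
carry_out(rows=[85.4,-0.025,-0.02,-0.02,0,85.4,-0.025,-0.04,-0.02,0,85.4,-0.025,-0.05,-0.02,0,85.4,-0.028,-0.065,-0.02,0,85.4,-0.028,-0.08,-0.02,0,85.4,-0.028,-0.095,-0.02,0])

```text
time: 4.37
ee_pos: [0.551, -0.0035, 0.1109]
tcp_rot: [[-0.075, -0.997, 0.01], [-0.997, 0.075, 0.011], [-0.012, -0.009, -1.0]]
ft_force: [1.3, 6.5, -5.2]
gripper_width: 0.999
```

Request:
carry_out(rows=[85.4,0,-0.01,0,0,85.4,0,-0.02,0,0])

```text
time: 4.53
ee_pos: [0.551, -0.0046, 0.1105]
tcp_rot: [[-0.073, -0.997, 0.01], [-0.997, 0.073, 0.015], [-0.015, -0.009, -1.0]]
ft_force: [1.7, 6.0, -4.0]
gripper_width: 1.0
```

Request:
carry_out(rows=[85.4,0,-0.03,0,0,85.4,-0.002,-0.05,0,0,85.4,-0.004,-0.07,0,0,85.4,-0.006,-0.09,0,0,85.4,-0.008,-0.105,0,0,85.4,-0.008,-0.105,0,0])

```text
time: 5.03
ee_pos: [0.5491, -0.0226, 0.1101]
tcp_rot: [[-0.071, -0.997, 0.009], [-0.997, 0.071, 0.019], [-0.019, -0.008, -1.0]]
ft_force: [1.1, 6.5, -2.5]
gripper_width: 0.999
```

Run:
```python
from h import *
s=status.sense(); print(s['ee_pos'],s['ft_force'],s['ft_torque'])
im=viewer.get_image('side'); cv2.imwrite('pics/s4.png',cv2.resize(im[150:350,260:420],None,fx=3,fy=3,interpolation=cv2.INTER_CUBIC)[:,:,::-1])
```

```text
[ 0.54911652 -0.02263997  0.11006454] [ 1.0715811   6.48968251 -2.4595881 ] [ 1.21638645 -0.15338956  0.0327286 ]
```

View pics/s4.png

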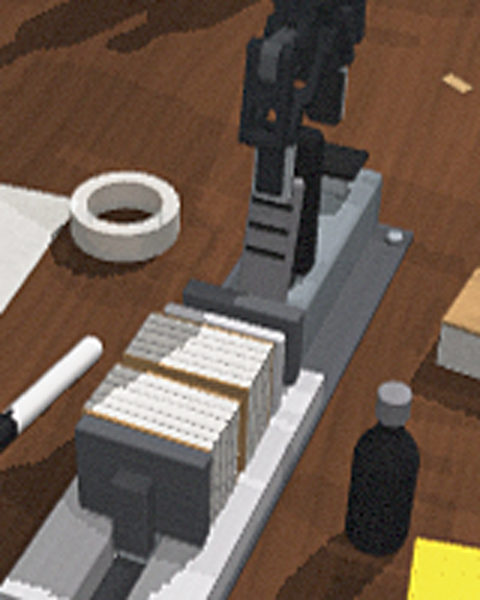

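Request:
carry_out(rows=[85.4,0.004,0.07,0,0,85.4,0.008,0.14,0,0,85.4,0.008,0.16,0,0,85.4,0.008,0.16,0,0])

```text
time: 5.42
ee_pos: [0.5508, 0.0104, 0.1103]
tcp_rot: [[-0.068, -0.998, 0.009], [-0.998, 0.068, 0.019], [-0.019, -0.008, -1.0]]
ft_force: [0.6, -0.3, -0.4]
gripper_width: 0.997
```

Run:
```python
from h import *
s=status.sense(); print(s['ee_pos'],s['ft_force'])
a=viewer.get_image('side');b=viewer.get_image('top')
cv2.imwrite('pics/s5.png',cv2.resize(a[220:380,240:400],None,fx=3.7,fy=3.7,interpolation=cv2.INTER_CUBIC)[:,:,::-1])
cv2.imwrite('pics/t5.png',cv2.resize(b[195:285,230:460],None,fx=3.4,fy=3.4,interpolation=cv2.INTER_CUBIC)[:,:,::-1])
im=cv2.imread('pics/side0.png')
cv2.imwrite('pics/s0b.png',cv2.resize(im[220:380,240:400],None,fx=3.7,fy=3.7,interpolation=cv2.INTER_CUBIC))
```

```text
[0.55075874 0.01040306 0.11025612] [ 0.56093819 -0.31179811 -0.41673039]
```

View pics/s5.png

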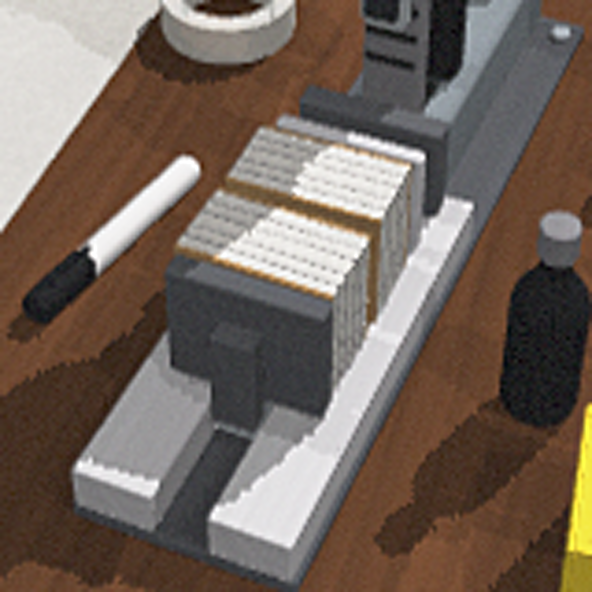

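View pics/t5.png

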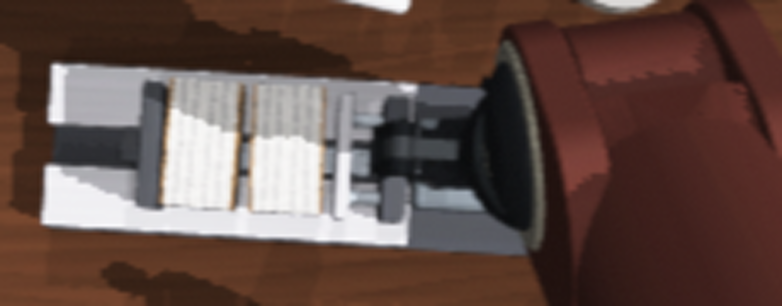

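View pics/s0b.png

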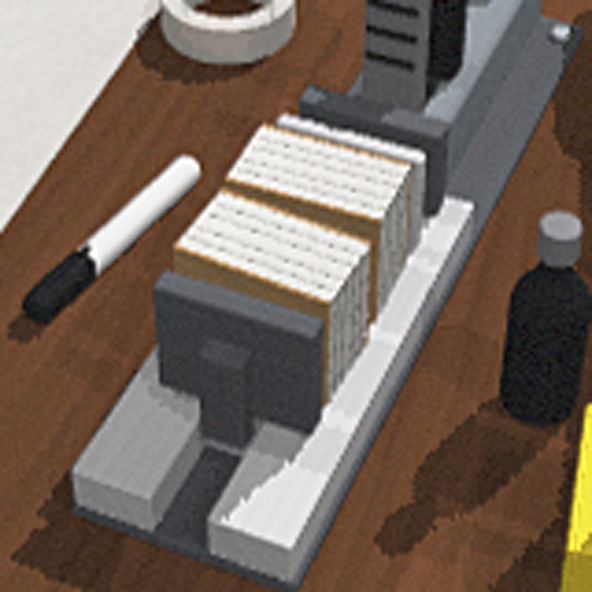

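Request:
carry_out(rows=[85.4,0,-0.04,0,0,85.4,-0.002,-0.07,0,0,85.4,-0.004,-0.1,0,0,85.4,-0.006,-0.13,0,0,85.4,-0.008,-0.16,0,0,85.4,-0.01,-0.175,0,0,85.4,-0.01,-0.18,0,0,85.4,-0.01,-0.18,0,0])

```text
time: 6.18
ee_pos: [0.5483, -0.0235, 0.1093]
tcp_rot: [[-0.069, -0.998, 0.008], [-0.997, 0.069, 0.024], [-0.025, -0.006, -1.0]]
ft_force: [0.5, 9.8, -4.6]
gripper_width: 0.996
```

Request:
carry_out(rows=[85.4,0.005,0.07,0,0,85.4,0.01,0.14,0,0,85.4,0.01,0.16,0,0,85.4,0.01,0.16,0,0])

```text
time: 6.52
ee_pos: [0.5504, 0.0082, 0.1094]
tcp_rot: [[-0.068, -0.998, 0.008], [-0.997, 0.069, 0.024], [-0.024, -0.006, -1.0]]
ft_force: [0.2, -0.3, -0.1]
gripper_width: 1.0
```

```bash
cat > look.py <<'E'
from h import *
import sys
n=sys.argv[1]
s=status.sense(); print(s['time'],s['ee_pos'],s['ft_force'])
a=viewer.get_image('side');b=viewer.get_image('top')
A=cv2.resize(a[220:380,240:400],None,fx=3.7,fy=3.7,interpolation=cv2.INTER_CUBIC)[:,:,::-1]
B=cv2.resize(b[200:280,235:365],None,fx=6,fy=6,interpolation=cv2.INTER_CUBIC)[:,:,::-1]
cv2.imwrite(f'pics/s{n}.png',A);cv2.imwrite(f'pics/t{n}.png',B)
E
python3 look.py 6
```

```text
6.5167 [0.55035017 0.00816481 0.10941152] [ 0.20739889 -0.28817343 -0.11038633]
```

View pics/t6.png

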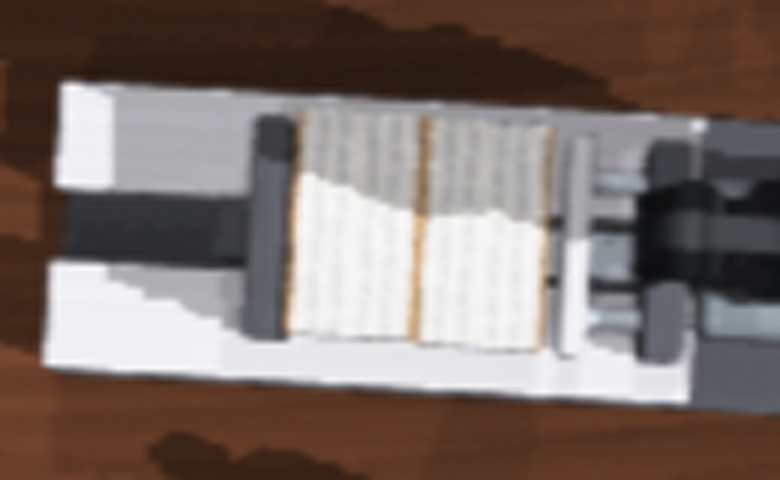

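View pics/s6.png

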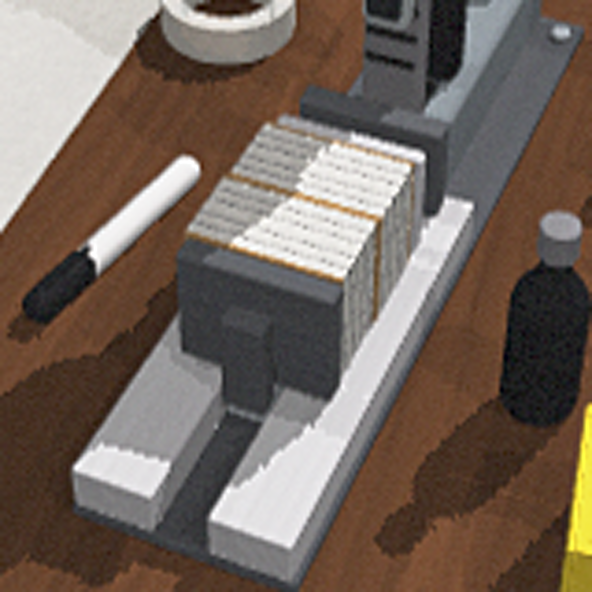

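Request:
carry_out(rows=[85.4,0,-0.04,0,0,85.4,-0.002,-0.07,0,0,85.4,-0.004,-0.1,0,0,85.4,-0.006,-0.13,0,0,85.4,-0.008,-0.15,0,0,85.4,-0.01,-0.165,0,0,85.4,-0.01,-0.175,0,0,85.4,-0.01,-0.175,0,0])

```text
time: 7.28
ee_pos: [0.5478, -0.0232, 0.1085]
tcp_rot: [[-0.068, -0.998, 0.007], [-0.997, 0.069, 0.031], [-0.032, -0.005, -0.999]]
ft_force: [1.4, 11.3, -5.4]
gripper_width: 1.002
```

```bash
python3 look.py 7
```

```text
7.2833 [ 0.54782985 -0.02316003  0.1085339 ] [ 1.38552485 11.28328191 -5.37534168]
```

View pics/t7.png

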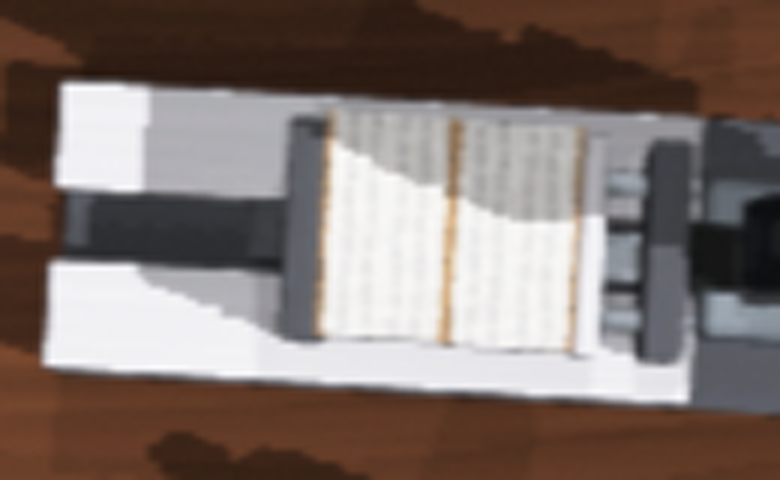

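Request:
carry_out(rows=[85.4,0.005,0.07,0,0,85.4,0.01,0.14,0,0,85.4,0.012,0.16,0.005,0,85.4,0.012,0.16,0.005,0])

```text
time: 7.72
ee_pos: [0.5504, 0.0083, 0.1097]
tcp_rot: [[-0.068, -0.998, 0.007], [-0.997, 0.068, 0.03], [-0.031, -0.005, -1.0]]
ft_force: [0.1, -0.5, -0.1]
gripper_width: 1.0
```

```bash
python3 look.py 8
python3 - <<'E'
from h import *
a=[cv2.imread(f'pics/t{i}.png') for i in (6,7,8)]
cv2.imwrite('pics/cmp8.png',np.vstack([x[90:370:1,200:720] for x in a])[:,:])
c=cam('top')
for i in (0,1,2):
  g=a[i].astype(int).mean(2)
  for r in (300,320): print(i,r,[int(v) for v in g[r-8:r+8,520:680:6].mean(0)])
E
```

```text
7.7167 [0.55042507 0.00832194 0.10973314] [ 0.08308702 -0.48755743 -0.10119198]
0 300 [237, 244, 239, 208, 159, 146, 132, 170, 232, 244, 237, 193, 125, 127, 133, 134, 132, 131, 123, 91, 55, 73, 100, 104, 104, 103, 105]
0 320 [239, 242, 234, 201, 158, 146, 139, 188, 239, 243, 240, 225, 201, 177, 156, 156, 158, 160, 161, 148, 106, 81, 103, 104, 104, 104, 105]
1 300 [236, 238, 245, 242, 235, 237, 245, 241, 212, 177, 220, 245, 241, 210, 142, 120, 128, 133, 125, 91, 55, 73, 101, 105, 104, 104, 106]
1 320 [236, 238, 245, 243, 237, 238, 243, 239, 209, 181, 227, 245, 239, 200, 142, 151, 160, 161, 162, 150, 107, 82, 104, 105, 104, 105, 108]
2 300 [240, 244, 242, 236, 237, 244, 240, 210, 173, 215, 243, 242, 218, 157, 123, 128, 132, 131, 123, 91, 56, 73, 101, 104, 103, 104, 105]
2 320 [239, 244, 242, 236, 237, 243, 238, 209, 174, 220, 245, 241, 216, 164, 149, 156, 158, 160, 161, 149, 106, 81, 103, 104, 103, 104, 105]
```

View pics/t8.png

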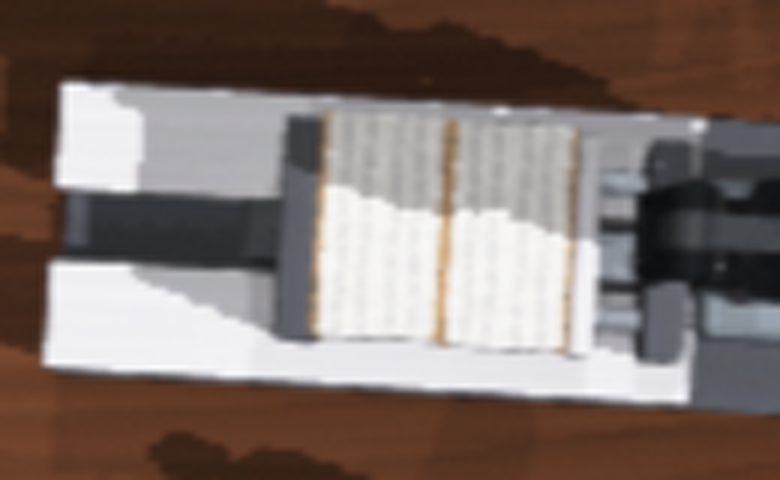

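View pics/s8.png

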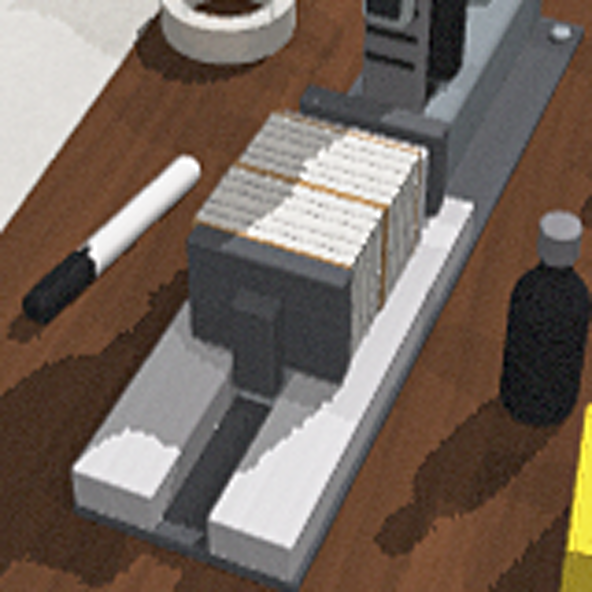

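Request:
carry_out(rows=[85.4,0,-0.04,0,0,85.4,-0.002,-0.07,0,0,85.4,-0.004,-0.09,0,0,85.4,-0.006,-0.105,0,0,85.4,-0.008,-0.115,0,0,85.4,-0.008,-0.12,0,0])

```text
time: 8.32
ee_pos: [0.5487, -0.0112, 0.1085]
tcp_rot: [[-0.067, -0.998, 0.007], [-0.997, 0.067, 0.039], [-0.039, -0.004, -0.999]]
ft_force: [4.3, 14.9, -9.6]
gripper_width: 1.0
```

```bash
python3 look.py 9
```

```text
8.3167 [ 0.54866199 -0.01119732  0.10852743] [ 4.28383252 14.91911852 -9.55210778]
```

View pics/t9.png

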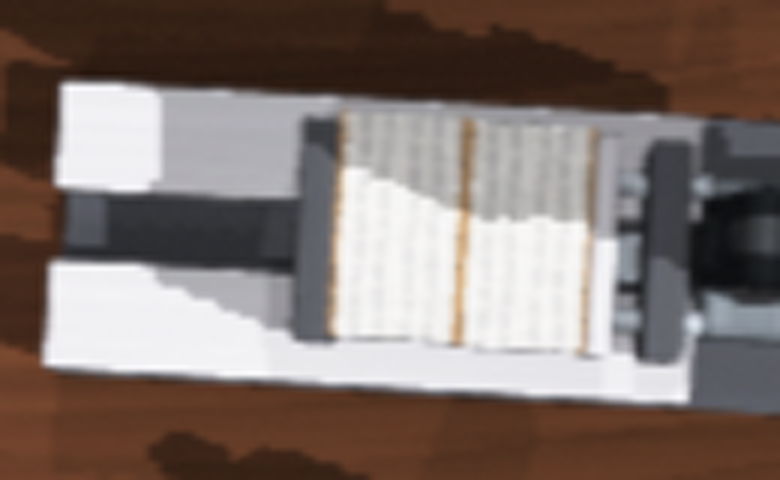

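Request:
carry_out(rows=[85.4,0.005,0.05,0.005,0,85.4,0.008,0.09,0.005,0,85.4,0.008,0.1,0.005,0,85.4,0.008,0.1,0.005,0])

```text
time: 8.75
ee_pos: [0.5503, 0.0078, 0.1097]
tcp_rot: [[-0.068, -0.998, 0.007], [-0.997, 0.068, 0.037], [-0.037, -0.004, -0.999]]
ft_force: [0.7, -0.6, 0.1]
gripper_width: 1.0
```

```bash
python3 look.py 10
python3 - <<'E'
from h import *
for i in (6,8,9,10):
  g=cv2.imread(f'pics/t{i}.png').astype(int).mean(2)
  for r in (310,): print(i,r,[int(v) for v in g[r-14:r+14,558:636:3].mean(0)])
  e=g[150:170,260:420].mean(0); print('jaw',[int(v) for v in g[290:320,225:360:5].mean(0)])
E
```

```text
8.75 [0.55034611 0.00776371 0.10967605] [ 0.73118618 -0.60294246  0.12493211]
6 310 [141, 168, 200, 230, 239, 242, 244, 241, 236, 221, 198, 177, 170, 165, 159, 154, 152, 151, 151, 152, 152, 152, 153, 150, 146, 132]
jaw [160, 153, 146, 127, 103, 92, 97, 98, 100, 102, 90, 82, 112, 180, 225, 242, 239, 234, 234, 241, 243, 239, 236, 237, 243, 243, 242]
8 310 [236, 220, 190, 174, 187, 211, 228, 241, 245, 242, 241, 227, 204, 175, 157, 146, 145, 148, 150, 151, 152, 152, 152, 149, 146, 132]
jaw [184, 183, 182, 180, 173, 162, 152, 152, 152, 136, 106, 90, 98, 98, 99, 100, 103, 119, 155, 210, 237, 240, 234, 235, 241, 242, 237]
9 310 [235, 236, 240, 243, 244, 240, 236, 221, 192, 177, 192, 216, 232, 242, 246, 241, 239, 220, 189, 159, 149, 147, 149, 149, 146, 132]
jaw [198, 197, 195, 188, 185, 184, 182, 179, 171, 159, 152, 152, 146, 124, 97, 93, 98, 99, 100, 102, 108, 135, 187, 232, 241, 236, 234]
10 310 [236, 237, 240, 242, 243, 238, 229, 214, 194, 188, 205, 226, 236, 242, 245, 240, 233, 209, 174, 145, 142, 147, 150, 149, 146, 132]
jaw [197, 197, 194, 188, 184, 183, 180, 174, 163, 155, 152, 147, 130, 106, 96, 96, 98, 99, 101, 104, 123, 174, 223, 241, 241, 235, 233]
```

View pics/t10.png

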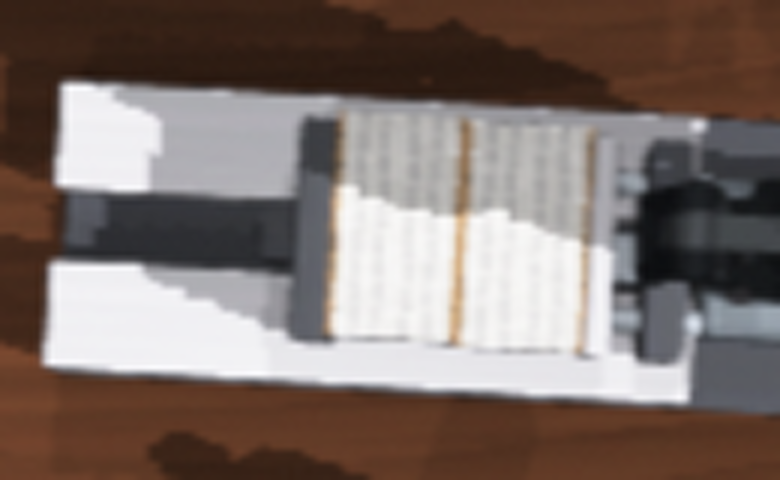

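View pics/s10.png

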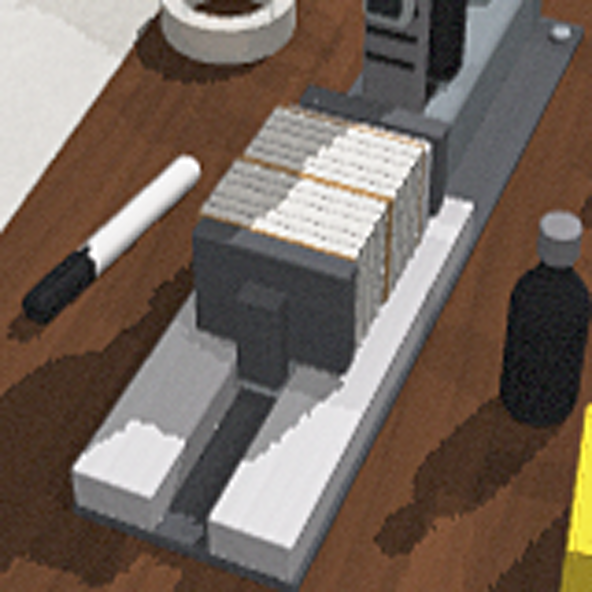

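Run:
```python
from h import *
a=np.mean([viewer.get_image('top').astype(float) for _ in range(6)],0)
b=np.mean([viewer.get_image('side').astype(float) for _ in range(4)],0)
np.save('now_top.npy',a);np.save('now_side.npy',b)
t0=cv2.imread('pics/top0.png')[:,:,::-1].astype(np.float32)
t1=cv2.imread('pics/t1.png')[:,:,::-1].astype(np.float32)
c=cam('top')
th=np.radians(85.6);O=np.array([.5526,.0557])
xs=np.arange(.0,.12,.0005);ys=np.arange(-.04,.04,.0005)
X,Y=np.meshgrid(xs,ys)
P=np.stack([O[0]+X*np.cos(th)-Y*np.sin(th),O[1]+X*np.sin(th)+Y*np.cos(th),np.full_like(X,.085)],-1)
uv=proj(P.reshape(-1,3),c).reshape(X.shape+(2,)).astype(np.float32)
out=[]
for im in (t0,t1,a.astype(np.float32)):
  r=cv2.remap(im,uv[...,0],uv[...,1],cv2.INTER_CUBIC); out.append(cv2.resize(np.clip(r,0,255).astype(np.uint8),None,fx=3,fy=2))
  out.append(np.zeros((6,out[0].shape[1],3),np.uint8))
v=np.vstack(out)
cv2.imwrite('pics/rect.png',cv2.resize(v,(720,594))[:,:,::-1]);print(v.shape)
```

```text
(978, 720, 3)
```

View pics/rect.png

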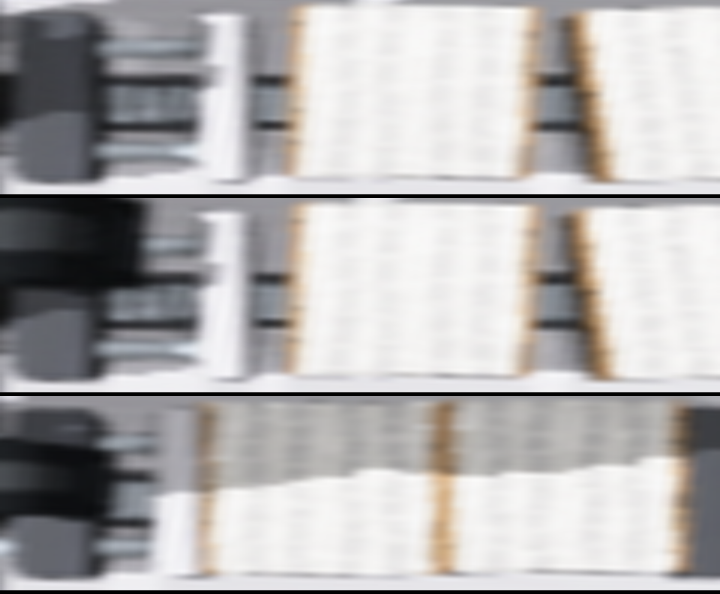

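Request:
carry_out(rows=[85.4,0,0,0.1,0,85.4,0,0,0.3,0,85.4,0,0,0.48,0,85.4,0,0,0.55,0,85.4,0,0,0.55,0])

```text
time: 9.77
ee_pos: [0.553, 0.0091, 0.224]
tcp_rot: [[-0.067, -0.998, 0.016], [-0.997, 0.067, 0.039], [-0.04, -0.014, -0.999]]
ft_force: [-0.3, -1.2, -0.2]
gripper_width: 1.001
```

Request:
carry_out(rows=[40,-0.01,-0.1,0,0,0,-0.02,-0.3,0,0,0,-0.03,-0.45,0,0,0,-0.04,-0.55,0,0,0,-0.04,-0.565,0,0,0,-0.04,-0.565,0,0,0,-0.04,-0.565,0,0,0,-0.04,-0.565,0,0])

```text
time: 10.43
ee_pos: [0.545, -0.1014, 0.2236]
tcp_rot: [[-0.063, -0.998, 0.015], [-0.997, 0.064, 0.041], [-0.041, -0.013, -0.999]]
ft_force: [-0.3, 0.1, -0.2]
gripper_width: 0.001
```

Run:
```python
from h import *
s=status.sense(); print(s['time'],s['ee_pos'],s['ft_force'],s['tcp_rot'][:,2])
im=viewer.get_image('wrist'); cv2.imwrite('pics/w11.png',im[:,:,::-1])
im=viewer.get_image('side'); cv2.imwrite('pics/s11.png',cv2.resize(im[100:360,220:480],None,fx=2.3,fy=2.3,interpolation=cv2.INTER_CUBIC)[:,:,::-1])
```

```text
10.4333 [ 0.54504514 -0.10143789  0.22359943] [-0.26247496  0.05064285 -0.2328406 ] [ 0.01538408  0.04059546 -0.99905723]
```

View pics/w11.png

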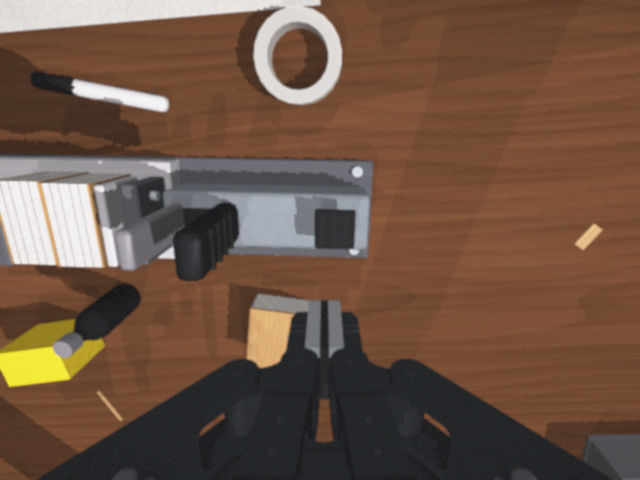

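View pics/s11.png

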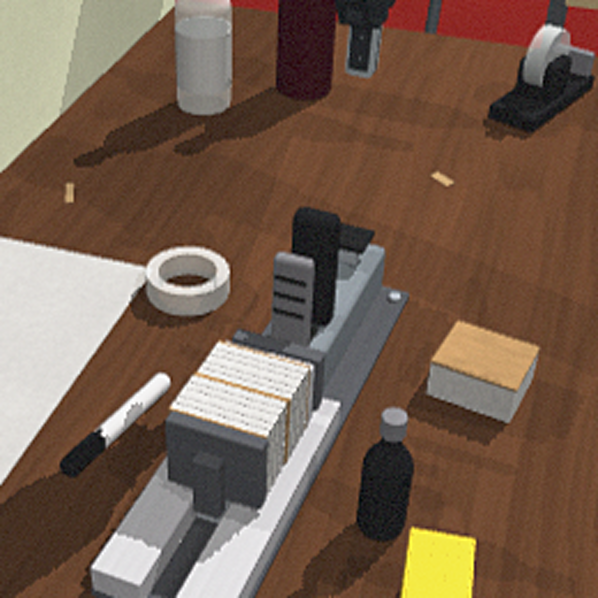

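Run:
```python
from h import *
s=status.sense(); c=cam('wrist',s); print(back((335,229),.076,c), s['ee_pos'])
```

```text
[ 0.54471568 -0.10440685  0.076     ] [ 0.54516129 -0.10178691  0.22384543]
```

Request:
carry_out(rows=[0,-0.01,-0.013,-0.15,0,0,-0.01,-0.013,-0.35,0,0,-0.01,-0.013,-0.53,0,0,-0.01,-0.013,-0.62,0,0,-0.01,-0.013,-0.65,0,0,-0.01,-0.013,-0.65,0])

```text
time: 11.03
ee_pos: [0.5424, -0.1032, 0.0925]
tcp_rot: [[-0.062, -0.998, 0.013], [-0.997, 0.062, 0.041], [-0.042, -0.01, -0.999]]
ft_force: [-0.4, -0.8, 0.2]
gripper_width: -0.002
```

Run:
```python
from h import *
s=status.sense(); print(s['time'],s['ee_pos'],s['ft_force'],s['tcp_rot'][:,2])
im=viewer.get_image('wrist'); cv2.imwrite('pics/w12.png',im[:,:,::-1])
```

```text
11.0333 [ 0.54244109 -0.1031613   0.09245793] [-0.40759402 -0.75247332  0.22528498] [ 0.01264904  0.04106801 -0.99907628]
```

View pics/w12.png

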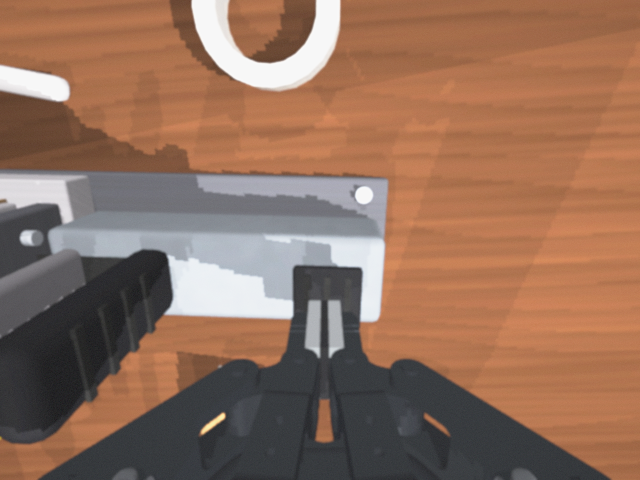

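Request:
carry_out(rows=[0,0,0,-0.04,0,0,0,0,-0.065,0,0,0,0,-0.08,0,0,0,0,-0.09,0,0,0,0,-0.1,0,0,0,0,-0.11,0,0,0,0,-0.12,0,0,0,0,-0.125,0])

```text
time: 11.75
ee_pos: [0.5439, -0.1037, 0.0694]
tcp_rot: [[-0.062, -0.998, 0.017], [-0.997, 0.063, 0.04], [-0.041, -0.014, -0.999]]
ft_force: [-1.0, 0.0, 5.1]
gripper_width: 0.005
```

Request:
carry_out(rows=[0,-0.003,0,-0.015,0,0,-0.003,0,-0.018,0,0,-0.003,0,-0.018,0,0,-0.003,0,-0.018,0,0,-0.003,0,-0.018,0,0,-0.003,0,-0.018,0,0,-0.003,0,-0.018,0,0,-0.003,0,-0.018,0])

```text
time: 12.42
ee_pos: [0.5441, -0.1039, 0.0677]
tcp_rot: [[-0.062, -0.998, 0.019], [-0.997, 0.063, 0.04], [-0.041, -0.016, -0.999]]
ft_force: [-3.7, 0.9, 12.8]
gripper_width: -0.001
```

Request:
carry_out(rows=[0,0,0,-0.012,0,0,0,0,-0.012,0,0,0,0,-0.012,0,0,0,0,-0.012,0,0,0,0,-0.012,0,0,0,0,-0.012,0,0,0,0,-0.012,0,0,0,0,-0.012,0])

```text
time: 13.08
ee_pos: [0.5441, -0.1039, 0.0675]
tcp_rot: [[-0.062, -0.998, 0.02], [-0.997, 0.063, 0.039], [-0.04, -0.017, -0.999]]
ft_force: [-4.4, -0.2, 16.6]
gripper_width: 0.005
```

```bash
python3 look.py 13
```

```text
13.0833 [ 0.54413725 -0.10393928  0.06749618] [-4.43408361 -0.1799516  16.6092828 ]
```

View pics/t13.png

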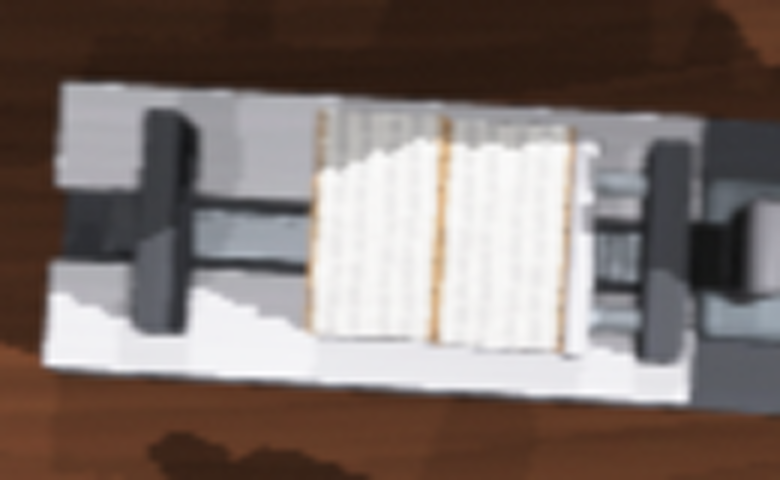

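View pics/s13.png

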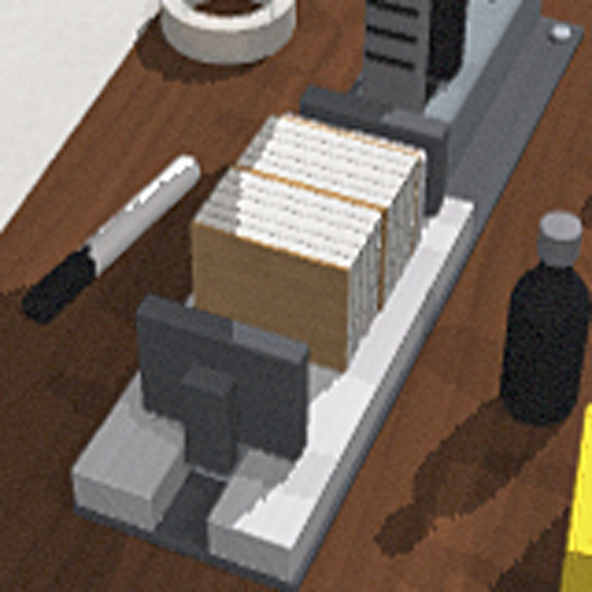

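Request:
carry_out(rows=[0,0.005,0,-0.006,0,0,0.005,0,-0.006,0,0,0.005,0,-0.006,0,0,0.005,0,-0.006,0,0,0.005,0,-0.006,0,0,0.005,0,-0.006,0])

```text
time: 13.68
ee_pos: [0.5442, -0.1039, 0.0677]
tcp_rot: [[-0.062, -0.998, 0.018], [-0.997, 0.063, 0.039], [-0.04, -0.015, -0.999]]
ft_force: [-5.1, -0.1, 12.8]
gripper_width: -0.004
```

```bash
python3 look.py 14
python3 - <<'E'
from h import *
for i in (10,13,14):
  g=cv2.imread(f'pics/t{i}.png').astype(int).mean(2)
  print(i,'jaw',[int(v) for v in g[150:160,120:220:4].mean(0)])
c=cam('top')
th=np.radians(85.6);O=np.array([.5526,.0557])
for x in (.1135,.1585,.162):
  for z in (.091,):
    P=[O[0]+x*np.cos(th),O[1]+x*np.sin(th),z]; u=proj(P,c)[0]; print(x,(u-[235,200])*6)
E
```

```text
13.6833 [ 0.5441679  -0.10387371  0.0676678 ] [-5.05604162 -0.10142744 12.76111113]
10 jaw [240, 240, 240, 240, 240, 239, 233, 220, 208, 204, 196, 180, 174, 174, 175, 175, 175, 175, 175, 175, 175, 175, 175, 175, 175]
13 jaw [176, 176, 176, 178, 166, 142, 98, 65, 63, 62, 63, 64, 65, 59, 48, 33, 25, 29, 37, 66, 105, 140, 158, 157, 157]
14 jaw [176, 176, 176, 178, 166, 142, 98, 65, 63, 63, 64, 64, 64, 59, 49, 33, 25, 29, 37, 66, 106, 141, 158, 156, 157]
0.1135 [329.16138211 228.73517658]
0.1585 [185.11299124 220.55832584]
0.162 [173.92091733 219.92301213]
```

Request:
carry_out(rows=[0,-0.002,0,0.02,0,0,-0.002,0,0.05,0,0,-0.002,0,0.15,0,0,-0.002,0,0.35,0,0,-0.002,0,0.55,0,0,-0.002,0,0.75,0,0,-0.002,0,0.8,0,0,-0.002,0,0.8,0])

```text
time: 14.45
ee_pos: [0.5461, -0.1043, 0.2315]
tcp_rot: [[-0.062, -0.998, 0.027], [-0.997, 0.063, 0.038], [-0.039, -0.024, -0.999]]
ft_force: [-0.1, 0.1, 0.4]
gripper_width: 0.001
```

Request:
carry_out(rows=[0,0,-0.1,0,0,0,0,-0.3,0,0,0,0,-0.5,0,0,0,0,-0.5,0,0,0,0,-0.5,0,0])

```text
time: 14.87
ee_pos: [0.544, -0.208, 0.2287]
tcp_rot: [[-0.069, -0.997, 0.022], [-0.997, 0.07, 0.037], [-0.039, -0.019, -0.999]]
ft_force: [0.2, 1.5, 0.8]
gripper_width: -0.001
```

```bash
python3 look.py 15
python3 - <<'E'
from h import *
s=status.sense(); print(s['dq'])
im=viewer.get_image('side'); cv2.imwrite('pics/s15f.png',im[:,:,::-1])
im=viewer.get_image('wrist'); cv2.imwrite('pics/w15.png',im[:,:,::-1])
E
```

```text
14.8667 [ 0.54403136 -0.20796906  0.22868279] [0.22017789 1.49619199 0.80442891]
[-1.32300344 -0.83606379 -1.32399188 -0.18544331  0.04298743  0.21272581
  0.04797263]
```

View pics/t15.png

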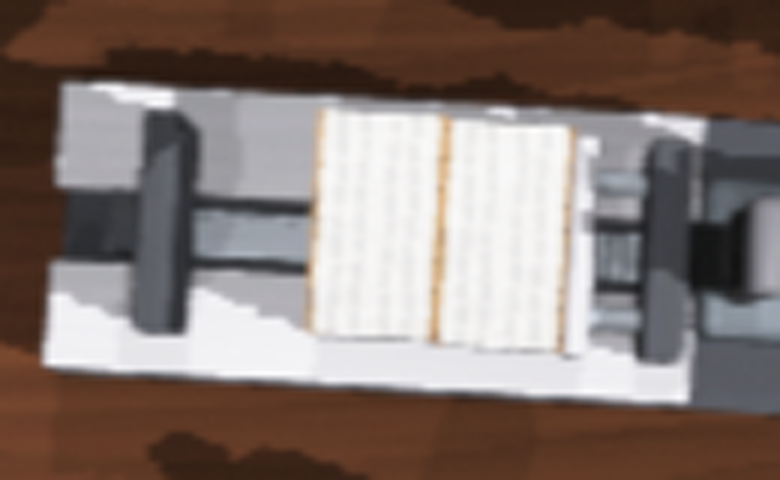

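View pics/s15f.png

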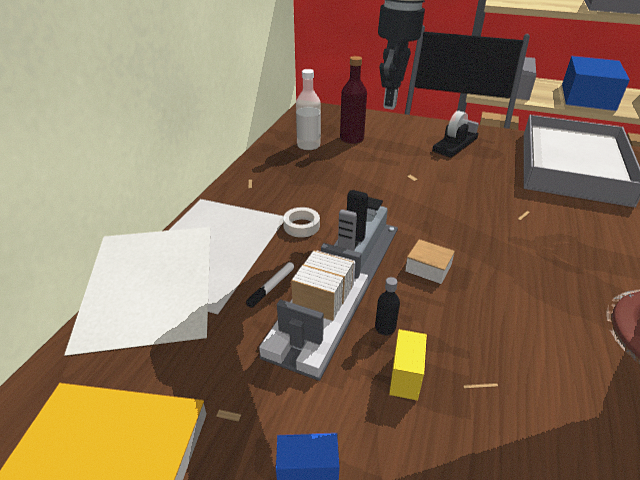

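The jaw is fully open, the two blocks stand squarely face to face on the deck, the bystanders are where they were, and the arm is clear, so I'm handing the job in.

```bash
python3 -c "
from workcell import finish_job
print(finish_job())"
```

```text
the job is handed in; nothing more can be done
None
```

The two blocks are glued and standing squarely face to face on the deck. The jaw is fully open and the arm has backed away; I handed the job in at about 15 s.

- **Clamping:** I drew the trigger with three full strokes (two clicks each) and one single-click stroke, letting it spring back after each. The top view showed the backing shoe pushed back about 7.9 mm, roughly 12 N at 1.5 N/mm. The pull on the trigger agreed, at about 12 N after the last click. My earlier, rougher readings of the shoe put it nearer 10.5–11 N, so the margin above 10 N is modest. I left it there because one more click would have come close to 20 N.
- **Glue time:** With the trigger let go, the blocks stayed clamped for about 3 s.
- **Release:** I pressed the tab down smoothly and kept it down for about 2 s. It met its stop with up to about 17 N, harder than the 5–6 N of its spring. Two successive top views showed the jaw standing still at its fully open position, 162 mm.
- **Last checks:** The final pictures show no gap between the blocks. The tape, marker, glue bottle, spare block and both look-alikes are where they were. The gripper was touching nothing.

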